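# Hook the dowel crate out from under the drying rack

### The arm

A 7-joint arm with a two-finger parallel gripper is mounted at the origin on the work surface. World frame = base frame: x ahead of the robot, y to its left, z up, the work surface at z = 0. Lengths are in mm, angles in rad, forces in N, time in s.
With the tool pointing down it reaches from about 425 to 875 mm from the base axis. Payload 4.7 kg.
Tool frame: the origin (TCP) lies at the very end of the fingers, on their centre line; the grasp point (between the pads) lies 19 mm behind it; z points along the fingers, y is the line along which they close (so a half turn about z gives the same grasp; the last joint's range is limited). The gripper opens to 87 mm and grips with 3 to 60 N. Pads are 19 mm wide; open, the fingers measure 117 mm over their backs; the gripper's body (75 mm by 190 mm) begins 51 mm behind the grasp point.
Start: joints at [-1.093, 0.321, -0.07, 1.45, 0.023, 1.371, -0.057], TCP at [290.809, 581.343, 184.487] pointing down, gripper open.
Joint ranges: [-2.86, 2.86], [-0.3, 2.09], [-1.38, 1.24], [0.06, 2.45], [-1.56, 4.7], [0.09, 2.05], [-2.69, 2.69]. Speed limits (rad/s): [2.57, 2.57, 3.14, 3.14, 3.14, 3.14, 3.14].

### API

Orientations are given as a rotation vector (axis times angle).
In Python, from plant import telemetry, cams, r gives the robot as it stands. The module is installed in compiled form; this text tells all that it offers.
- The arm moves only by the shell command python3 -m pendant 'ROWS' [FORCE]. ROWS is JSON, a list that holds one entry, the list of rows, each a list of 5 numbers: the opening, from 0 (shut) to 1 (fully open), then the shift along the tool's x, y, z normalised to -1 to 1, where 1 is 250 mm, then the turn about the tool's z normalised to -1 to 1, where 1 is pi rad. In form: [[[fingers, x, y, z, spin], ...]]. A call has 1 to 5 rows; each row shifts and turns the commanded pose from where the row before left it, along the tool's axes as they then stand; what a row does not reach is not made up. A row lasts 1/10 s, in which the tool goes at most 50 mm and 8.59 degrees, less where a joint would pass 70% of its speed; a pose out of reach is approached as far as the arm can. A call with a number of a shift or a turn outside -1 to 1 is refused whole. A call with a gripper value outside its range is refused whole. The fingers move at their own pace and stop on an object; FORCE is the grip in N (left out, the last holds). Time passes only in rows, so rows that do not move let the fingers close. It gives the time, the measured TCP pose, the force, the opening and the grip force at its end, in the units of the state.
- telemetry.read_state(): the state, without advancing time (a new reading comes with each control period).
- cams.grab_frame(name): name is "scene" or "top" or "wrist"; returns the picture (384x512x3 uint8, red, green, blue); there is no depth.
- cams.camera_params(name): a dict with "camera_matrix" (3x3 intrinsics, pixels), "pose" (4x4, takes a point from camera to world coordinates). Camera axes: x right, y down, z forward; pixel columns grow to the right and rows downward; lengths in mm; the calibration is good to about 2 mm. A picture is of the moment at which its call begins: read the wrist's pose just before it. camera_params takes no time and is no camera call; for the wrist camera it gives the pose at the moment of the call.
- r.job_done(): hands the job in; it is judged then, once.
Trained networks look in the newest picture that a camera, given by its name, has taken for a name from the list of things; names that differ only in an ending like _2 or _b are one class to them, and where a whole thing is asked for, a point or a joint stands for the part that bears it (a point fixed in the world has none). Each returns a list of dicts, best first, with "conf" (0 to 1); they miss things now and then, are a little off and sometimes report something else, mostly with a low value. They report only what shows in the picture. A call takes as long as a camera call. They do not tell look-alikes from the thing itself.
- cams.recognise(camera, thing): "location" ([x, y, z] in mm, in world coordinates, good to about 4 mm: the middle of the surface that is visible of it).
The state is a dict: "time_s": time; "q": joint angles; "dq": joint speeds; "effort": joint torques, N m; "tool_pos": TCP position; "eef_rot": TCP orientation; "force": force on the tool from outside, world axes, zero at the start; "ft_torque": the same for the moment, N m; "width": finger opening in mm; "grip_force": force on a finger pad.
Only numpy, scipy, OpenCV 4.12 (cv2) and the standard library are available. Lean on these libraries where they do the work, as an engineer would, in place of code of your own. Each camera call takes 0.05 s, during which the arm holds its last target. There are 200 camera calls.

### The job

The crate of dowels stands under the wire drying rack, where the gripper cannot get at it: pick up the hook tool, put its tip down into the crate's pull loop and draw the crate out from under the rack, sliding it along the bench until it stands inside the yellow outline. Then unhook the tool and set it back on the blue pad, standing on its flat underside and wholly on the pad. Do not touch the crate with the gripper, do not lift or tip it, and leave the other things on the bench where they are.

Things in the scene. Friction and masses are not known exactly. Their poses are not given: they have to be found in the camera images.
- crate: slatted wooden crate full of dowels, 120 (x) x 90 (y) x 66 (z) mm, 0.28 to 0.56 kg; origin at the centre of its underside. On its +x end is a brass pull loop (see crate_loop). It starts under the rack with its +x end towards the rack's mouth. Drawn by the loop it slides, and swings round to follow like a trailer whose wheels are about 110 mm behind the hook
- crate_loop (a point): centre of the hole of the crate's pull loop, 76.5 mm from the crate's origin along its +x, 30 mm up; axes as the crate's. The loop is a flat horizontal U of 6 mm bar standing out of the crate's end (crate x 60 to 97 mm); its hole is 31 mm along x (crate x 60 to 91 mm) and 42 mm along y
- rack: fixed low wire drying rack: top of wires 45 mm apart at 130 mm height (the undersides at 125 mm) covering x = -175 to 175 mm and y = -160 to 110 mm of its own frame, on four 12 mm corner legs; origin on the bench. Its mouth is its +y side, open over the full width between the front legs; the crate is pulled out along its +y
- hook_grip (a point): centre of the hook tool's wooden grip (grip: 120 mm along x, 30 mm wide in y, 50 mm tall, flat underside 25 mm below this point). x points along the tool to its hooked end, z up. A 8 mm steel rod leaves the grip's +x end 39 mm above the underside, runs straight to x = 180 mm and turns straight down. The whole tool is 244 mm long, 0.22 kg, balanced about 15 to 20 mm ahead of the grip's centre, and stands by itself on the grip's flat underside
- hook_mid (a point): middle of the hook tool's length: 60 mm ahead of hook_grip along x
- hook_tip (a point): lower end of the down-turned 8 mm tip: 180 mm ahead of hook_grip along x and 8 mm above the level of the grip's underside; the turned-down part is 31 mm high
- outline: yellow outline painted flat on the bench, inner size 170 (x) x 140 (y) mm; origin at its centre, its long x axis pointing roughly away from the rack
- pad: blue flat tool pad on the bench, 300 (x) x 90 (y) mm, no thickness to speak of; origin at its centre. The hook tool starts on it with hook_mid on its centre and its hooked end towards the pad's +x
- block: loose wooden cube offcut, 45 mm; origin at the centre of its underside; stands somewhere before one side of the rack's mouth
- wheel: loose turned wooden wheel lying flat, 52 mm across, 36 mm high; origin at the centre of its underside; stands somewhere before the other side of the rack's mouth (the block and wheel swap sides)
- tin: loose closed metal tin, 56 mm across, 75 mm tall; origin at the centre of its underside; stands under the rack on the crate's +x side
- offcut: loose wooden offcut 36 x 100 x 50 mm (x, y, z); origin at the centre of its underside; lies under the rack on the crate's -x side
- glue: loose white glue bottle, 56 mm across, 160 mm tall; origin at the centre of its underside
- tape: loose yellow tape measure about 80 x 65 x 38 mm; origin at the centre of its underside
- hammer: loose hammer lying along its x axis, about 260 mm long, 26 mm high, head 90 mm wide at its +x end; origin under its middle
Not all that is in view belongs to the job. There is more than one size of the part that bears hook_grip; the job needs the larger.

How it is judged (in metres and radians):
On the way, in this order (a step that is already met when the one before it is completed fails the run):
1. the hook's tip is down inside the crate's pull loop (x of hook_tip in the frame of crate between 0.058 and 0.095 m and y of hook_tip in the frame of crate between -0.025 and 0.025 m and z of hook_tip in the frame of crate below 0.027 m), for 0.1 s.
2. the crate is drawn out clear of the rack with the tip still in its loop (all of step 1 and y of crate in the frame of rack above 0.175 m), for 0.1 s.
At the end, for the whole second after the job is handed in: The crate stands flat on the bench inside the yellow outline (centre within 36 mm of the outline's, its length within 0.45 rad of the outline's length), and the hook tool stands on its flat underside on the blue pad (its middle within 45 mm of the pad's centre, along the pad within 0.35 rad) (horizontal distance between crate and outline below 0.036 m and angle between the x axis of crate and the x axis of outline, either way round below 0.45 rad and angle between crate's own z axis and vertical below 0.06 rad and height (world z) of crate below 0.006 m and horizontal distance between hook_mid and pad below 0.045 m and angle between the x axis of hook_grip and the x axis of pad, either way round below 0.35 rad and angle between hook_grip's own z axis and vertical below 0.1 rad and height (world z) of hook_grip below 0.032 m); the robot touches nothing.
It fails at once if the gripper or arm touches the crate (contact force between crate and the fingers above 1 N or contact force between crate and the arm above 1 N).
It fails at once if the crate is lifted off the bench or tipped (height (world z) of crate above 0.025 m or angle between crate's own z axis and vertical above 0.25 rad).
It fails at once if a bystander (block, wheel, tin, offcut, glue, tape measure or hammer) is moved by more than 20 mm (distance of any of block, wheel, tin, offcut, glue, tape, hammer from where it was at the start of the episode above 0.02 m).
It also fails if it takes over 54 s, if anything falls off the work surface, if the arm or the gripper's body presses on something with over 40 N, if the wrist force passes 120 N, or if a joint passes its speed limit or range.

## Working session

There is one attempt and no reset: what is moved stays moved. The work goes in short steps, Python scripts to look and compute and a shell command to move; the robot and the scene stay as the last step left them, time stands still between calls to the robot, and variables do not carry over. Pictures are saved under pics/ and viewed, at most 12 in all, crops included, and the job is handed in when it is done.

```bash
mkdir -p pics
python3 - <<'E'
from plant import telemetry, cams, r
import cv2, numpy as np
s=telemetry.read_state(); print(s['time_s'],s['tool_pos'],s['eef_rot'],s['width'])
for n in ['top','scene']:
    im=cams.grab_frame(n); cv2.imwrite(f'pics/{n}0.png',im[:,:,::-1])
    p=cams.camera_params(n); print(n,np.round(p['camera_matrix'],1).tolist(),np.round(p['pose'],3).tolist())
    for t in ['crate','crate_loop','rack','hook_grip','hook_mid','hook_tip','outline','pad','block','wheel','tin','offcut','glue','tape','hammer']:
        print(t,[(np.round(d['location']).astype(int).tolist(),round(d['conf'],2)) for d in cams.recognise(n,t)][:3])
E
```

```text
0.0 [290.54219532 580.74525495 183.35014336] [-7.21850952e-01 -3.05719915e+00  2.99457934e-03] 87.11282078263388
top [[437.3, 0.0, 249.4], [0.0, 437.3, 192.3], [0.0, 0.0, 1.0]] [[0.029, -0.995, 0.098, 422.753], [-0.999, -0.028, 0.017, -28.319], [-0.014, -0.098, -0.995, 1181.512], [0.0, 0.0, 0.0, 1.0]]
crate [([433, 286, 48], 0.24)]
crate_loop [([579, -299, 44], 0.71)]
rack [([542, -343, 132], 0.98)]
hook_grip [([272, 308, 31], 0.96), ([433, 284, 46], 0.68)]
hook_mid [([279, 305, 34], 0.9), ([580, 34, 3], 0.65), ([434, 283, 50], 0.58)]
hook_tip [([276, 302, 30], 0.95), ([427, 284, 51], 0.8)]
outline []
pad [([426, 229, 1], 0.64)]
block [([650, -86, 46], 0.65)]
wheel [([400, -250, 52], 0.72), ([427, -110, 36], 0.52)]
tin [([675, -286, 78], 0.9), ([431, 286, 50], 0.64), ([416, 12, 38], 0.2)]
offcut [([400, -250, 53], 0.76)]
glue [([730, 43, 109], 0.94), ([582, 36, 3], 0.7), ([542, -346, 132], 0.18)]
tape [([420, 10, 38], 0.59), ([728, 41, 106], 0.19)]
hammer [([731, 318, 26], 0.96), ([432, 283, 51], 0.74)]
scene [[402.6, 0.0, 248.8], [0.0, 402.6, 190.9], [0.0, 0.0, 1.0]] [[-0.875, 0.356, -0.328, 896.777], [0.484, 0.671, -0.562, 610.486], [0.02, -0.651, -0.759, 910.953], [0.0, 0.0, 0.0, 1.0]]
crate [([571, -283, 42], 0.56)]
crate_loop [([578, -286, 43], 0.82), ([563, -307, 135], 0.33), ([686, -273, 61], 0.18)]
rack [([562, -306, 135], 0.63)]
hook_grip [([444, 304, 47], 0.81), ([287, 310, 38], 0.66)]
hook_mid [([283, 315, 36], 0.94), ([443, 303, 47], 0.88)]
hook_tip [([447, 303, 46], 0.92), ([287, 312, 34], 0.87)]
outline [([590, 50, 2], 0.9)]
pad [([444, 236, 2], 0.79)]
block [([660, -81, 44], 0.64)]
wheel []
tin [([686, -276, 59], 0.64)]
offcut [([416, -229, 45], 0.85)]
glue [([744, 63, 93], 0.78)]
tape [([429, 22, 32], 0.97), ([575, -288, 44], 0.66)]
hammer [([736, 333, 26], 0.7), ([686, -273, 62], 0.37)]
```

View pics/top0.png

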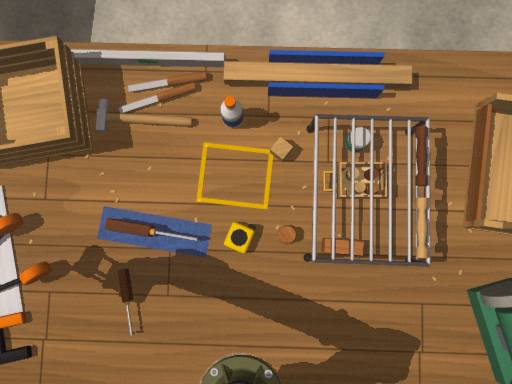

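View pics/scene0.png

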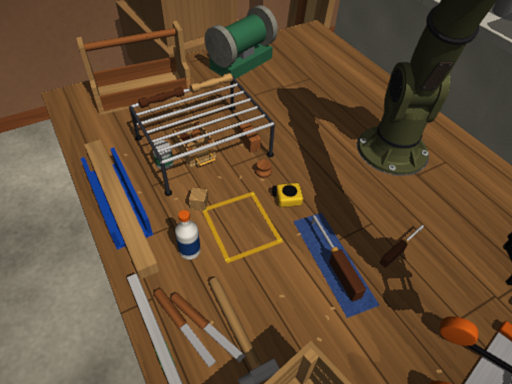

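```bash
cat > h.py <<'E'
from plant import telemetry, cams, r
import cv2, numpy as np
from scipy.spatial.transform import Rotation as R
def cam(n):
    p=cams.camera_params(n); return np.array(p['camera_matrix']),np.array(p['pose'])
def bp(n,px,z,kp=None):
    K,T=kp or cam(n); px=np.atleast_2d(px).astype(float)
    d=np.c_[px,np.ones(len(px))]@np.linalg.inv(K).T@T[:3,:3].T
    o=T[:3,3]; return o+d*((z-o[2])/d[:,2])[:,None]
def pj(n,P,kp=None):
    K,T=kp or cam(n); c=(np.atleast_2d(P)-T[:3,3])@T[:3,:3]; c=c@K.T; return c[:,:2]/c[:,2:]
def rect(n,mask,z,kp=None):
    m=cv2.findContours(mask.astype(np.uint8),cv2.RETR_EXTERNAL,cv2.CHAIN_APPROX_NONE)[0]
    c=max(m,key=cv2.contourArea)[:,0]; W=bp(n,c,z,kp)[:,:2].astype(np.float32)
    (cx,cy),(w,h),a=cv2.minAreaRect(W); return round(cx,1),round(cy,1),round(w,1),round(h,1),round(a,1)
E
python3 - <<'E'
from h import *
for n in ['top','scene']:
    im=cv2.imread(f'pics/{n}0.png'); hsv=cv2.cvtColor(im,cv2.COLOR_BGR2HSV); H,S,V=cv2.split(hsv)
    print(n,'base',pj(n,[[0,0,0],[0,0,60]]).round(1).tolist())
    b=((H>100)&(H<130)&(S>90)); b2=b.copy()
    if n=='top': b2[:190]=0; b2[:,230:]=0
    else: b2[:,:290]=0
    b2=cv2.morphologyEx(b2.astype(np.uint8),cv2.MORPH_CLOSE,np.ones((15,15)))
    print('pad',rect(n,b2,0))
    y=((H>22)&(H<32)&(S>200)&(V>150)); 
    if n=='top': y[:,276:]=0;y[:140]=0; y[212:]=0;y[:,:195]=0
    else: y[:192]=0; y[:,:200]=0; y[:,284:]=0
    print('outline',rect(n,y,0))
kp=cam('top')
print('grip',bp('top',[[107,224],[153,233]],50).round(), 'rod end',bp('top',[[197,239]],39).round())
print('loop',bp('top',[[323,172],[323,190],[334,181]],33).round())
print('rack legs',bp('top',[[310,128],[308,258]],0).round())
print('block,wheel',bp('top',[[283,149]],45).round(),bp('top',[[288,234]],36).round())
print('scene: grip',bp('scene',[[331,252],[357,295]],50).round(),'loop',bp('scene',[[203,160]],33).round())
E
python3 - <<'E'
import cv2
im=cv2.imread('pics/top0.png')
cv2.imwrite('pics/c1.png',cv2.resize(im[105:270,265:435],None,fx=3.5,fy=3.5,interpolation=cv2.INTER_CUBIC))
E
```

```text
top base [[240.1, 398.8], [239.2, 407.8]]
pad (426.2, 246.0, 296.8, 87.7, 82.1)
outline (584.7, 32.9, 191.8, 161.8, 85.5)
scene base [[391.5, 149.7], [396.9, 135.9]]
pad (423.8, 246.3, 297.3, 88.1, 82.1)
outline (430.1, 3.5, 41.8, 8.9, 58.2)
grip [[441. 358.  50.]
 [421. 237.  50.]] rod end [[409. 124.  39.]]
loop [[ 595. -202.   33.]
 [ 547. -203.   33.]
 [ 572. -231.   33.]]
rack legs [[ 721. -170.    0.]
 [ 367. -170.    0.]]
block,wheel [[652. -94.  45.]] [[ 429. -113.   36.]]
scene: grip [[440. 246.  50.]
 [457. 369.  50.]] loop [[ 581. -214.   33.]]
```

View pics/c1.png

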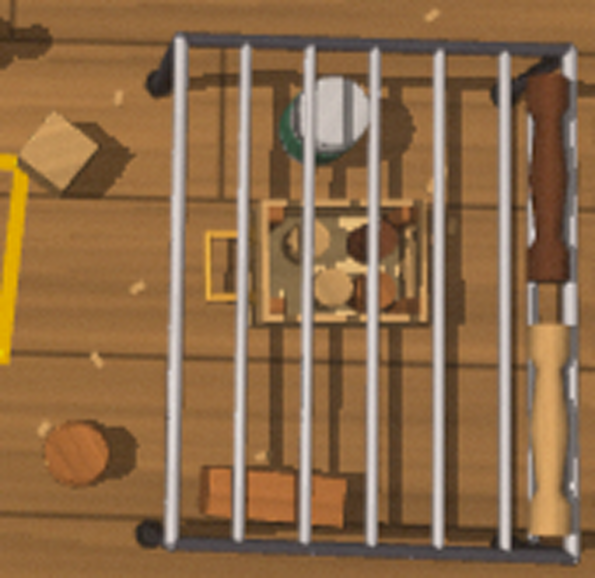

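```bash
cat >> h.py <<'E'
def yaw(M): return np.degrees(np.arctan2(M[1,1],M[0,1]))
def plan(tgt,ty,n,s=None):
    """rows (x,y,z,spin) to TCP tgt, tool-y yaw ty deg (mod 180)"""
    s=s or telemetry.read_state(); p=np.array(s['tool_pos']); M=R.from_rotvec(s['eef_rot']).as_matrix()
    y0=yaw(M); dy=(ty-y0+90)%180-90
    print('t',s['time_s'],'at',p.round(1),'yaw',round(y0,1),'tilt z',M[:,2].round(3),'d',(np.array(tgt)-p).round(1),'dy',round(dy,1),'w',round(s['width'],1),'F',np.round(s['force'],1))
    st=(np.array(tgt)-p)/n
    for i in range(n):
        A=M@R.from_euler('z',-np.radians(dy*i/n)).as_matrix()
        print((A.T@st/250).round(3).tolist(),round(-dy/n/180,4))
E
python3 - <<'E'
from h import *
c=np.array([[262,200],[428,206],[425,323],[255,322]])/3.5+[265,105]
W=bp('top',c,66);print('crate top',W.round(), W.mean(0).round(1), np.linalg.norm(W[0]-W[1]),np.linalg.norm(W[0]-W[3]))
l=np.array([[207,231],[206,300]])/3.5+[265,105]
L=bp('top',l,33);print('loop end',L.round(1))
f=np.array([[180,38],[170,547],[575,48],[572,560]])/3.5+[265,105]
print('rack top',bp('top',f,127).round())
print('glue',bp('top',[[231,101]],160).round(),bp('scene',[[185,215]],160).round())
plan([431.6,295,150],-7.9,9)
E
```

```text
crate top [[ 617. -240.   66.]
 [ 616. -361.   66.]
 [ 529. -359.   66.]
 [ 527. -236.   66.]] [ 572.1 -299.1   66. ] 121.48871082179932 90.30893702338494
loop end [[ 597.7 -205.    33. ]
 [ 545.3 -204.9   33. ]]
rack top [[ 720. -170.  127.]
 [ 366. -168.  127.]
 [ 720. -446.  127.]
 [ 365. -440.  127.]]
glue [[742.  39. 160.]] [[739.  50. 160.]]
t 1.6 at [290.8 581.4 184.5] yaw 63.4 tilt z [ 0.  0. -1.] d [ 140.8 -286.4  -34.5] dy -71.3 w 87.1 F [-0.  -0.5 -0.1]
[-0.113, -0.086, 0.015] 0.044
[-0.124, -0.069, 0.015] 0.044
[-0.132, -0.052, 0.015] 0.044
[-0.138, -0.033, 0.015] 0.044
[-0.141, -0.014, 0.015] 0.044
[-0.142, 0.006, 0.015] 0.044
[-0.14, 0.025, 0.015] 0.044
[-0.135, 0.044, 0.015] 0.044
[-0.127, 0.063, 0.015] 0.044
```

```bash
python3 -m pendant '[[[1,-0.113,-0.086,0.015,0.044],[1,-0.124,-0.069,0.015,0.044],[1,-0.132,-0.052,0.015,0.044],[1,-0.138,-0.033,0.015,0.044],[1,-0.141,-0.014,0.015,0.044]]]'
python3 -m pendant '[[[1,-0.142,0.006,0.015,0.044],[1,-0.14,0.025,0.015,0.044],[1,-0.135,0.044,0.015,0.044],[1,-0.127,0.063,0.015,0.044],[1,0,0,0,0]]]'
python3 - <<'E'
from h import *
plan([431.6,295,150],-7.9,1)
kp=cam('wrist'); im=cams.grab_frame('wrist'); cv2.imwrite('pics/w1.png',im[:,:,::-1])
print(pj('wrist',[[433,305,50],[408,127,43],[425,246,0]],kp).round())
np.save('kp.npy',np.r_[np.c_[kp[0],np.zeros(3)],kp[1]])
E
```

```text
time_s: 2.1
tool_pos: [369.6, 420.9, 165.8]
eef_rot: [1.722, 2.627, 0.001]
force: [0.7, 0.4, 0.0]
width: 87.0
grip_force: 0.0
time_s: 2.6
tool_pos: [434.7, 288.8, 150.6]
eef_rot: [2.378, 2.049, -0.001]
force: [-0.3, -0.4, -0.0]
width: 87.1
grip_force: 0.0
t 2.6 at [434.7 288.8 150.6] yaw -8.5 tilt z [ 0.001 -0.002 -1.   ] d [-3.1  6.2 -0.6] dy 0.6 w 87.1 F [-0.3 -0.4 -0. ]
[0.023, -0.016, 0.002] -0.0033
[[248. 171.]
 [250. 329.]
 [249. 213.]]
```

View pics/w1.png

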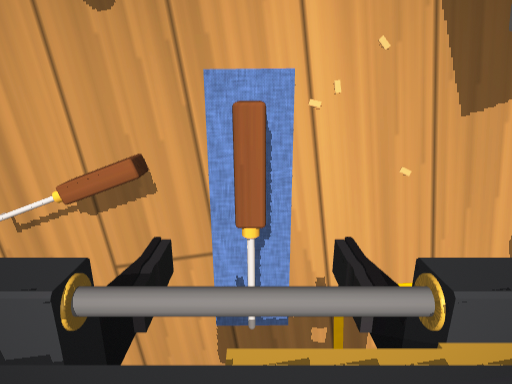

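Run:
```python
from h import *
k=np.load('kp.npy');kp=(k[:3,:3],k[3:])
print(bp('wrist',[[249.5,102],[250.5,227],[233.5,160],[266,160]],50,kp).round(1),bp('wrist',[[251.5,321]],43,kp).round(1))
print('pad',bp('wrist',[[204.5,69],[294.5,69],[218,325],[287,325]],0,kp).round(1))
```

```text
[[444.  365.2  50. ]
 [427.3 249.6  50. ]
 [421.9 317.1  50. ]
 [451.2 312.7  50. ]] [[411.2 136.7  43. ]]
pad [[404.5 401.5   0. ]
 [492.  388.3   0. ]
 [363.7 104.3   0. ]
 [449.3  91.2   0. ]]
```

Run:
```python
from h import *
plan([434,297.5,11],-8.2,4)
```

```text
t 2.65 at [433.2 292.1 150.8] yaw -8.1 tilt z [ 0. -0. -1.] d [   0.8    5.4 -139.8] dy -0.1 w 87.1 F [ 0.8  0.9 -0.5]
[0.006, 0.0, 0.14] 0.0001
[0.006, 0.0, 0.14] 0.0001
[0.006, 0.0, 0.14] 0.0001
[0.006, 0.0, 0.14] 0.0001
```

```bash
python3 -m pendant '[[[1,0.006,0,0.14,0],[1,0.006,0,0.14,0],[1,0.006,0,0.14,0],[1,0.006,0,0.13,0],[1,0,0,0,0]]]'
python3 -m pendant '[[[0,0,0,0,0],[0,0,0,0,0],[0,0,0,0,0],[0,0,0,0,0],[0,0,0,0,0]]]' 50
python3 -m pendant '[[[0,0,0,0,0],[0,0,0,0,0]]]'
python3 - <<'E'
from h import *
plan([434,297.5,56],-8.2,2)
E
```

```text
time_s: 3.15
tool_pos: [428.4, 299.7, 9.1]
eef_rot: [-2.365, -2.067, 0.014]
force: [-0.9, 0.3, -0.2]
width: 86.9
grip_force: 0.0
time_s: 3.65
tool_pos: [433.1, 301.1, 14.2]
eef_rot: [-2.368, -2.064, -0.003]
force: [-0.3, 0.6, 0.1]
width: 54.8
grip_force: 0.0
time_s: 3.85
tool_pos: [432.7, 300.8, 13.4]
eef_rot: [-2.368, -2.064, -0.001]
force: [0.6, -0.8, -0.4]
width: 39.2
grip_force: 0.0
t 3.85 at [432.7 300.8  13.4] yaw -7.9 tilt z [ 0.  0. -1.] d [ 1.3 -3.3 42.6] dy -0.3 w 39.2 F [ 0.6 -0.8 -0.4]
[-0.006, 0.004, -0.085] 0.001
[-0.006, 0.004, -0.085] 0.001
```

```bash
python3 -m pendant '[[[0,0,0,0,0],[0,0,0,0,0],[0,0,0,0,0],[0,0,0,0,0]]]'
python3 -m pendant '[[[0,0,0,-0.08,0],[0,0,0,-0.08,0],[0,0,0,-0.04,0],[0,0,0,0,0]]]'
python3 - <<'E'
from h import *
kp=cam('wrist'); im=cams.grab_frame('wrist'); cv2.imwrite('pics/w2.png',im[:,:,::-1])
plan([434,297.5,56],-8.2,1)
E
```

```text
time_s: 4.25
tool_pos: [432.6, 300.7, 13.2]
eef_rot: [2.368, 2.064, -0.0]
force: [0.1, -1.0, 0.3]
width: 7.1
grip_force: 0.0
time_s: 4.65
tool_pos: [433.7, 301.6, 64.7]
eef_rot: [-2.368, -2.064, -0.005]
force: [0.1, 0.2, -0.1]
width: 0.5
grip_force: 0.0
t 4.7 at [432.9 301.   63.5] yaw -7.9 tilt z [ 0.001  0.001 -1.   ] d [ 1.1 -3.5 -7.5] dy -0.3 w 0.5 F [0.1 0.3 0.5]
[-0.013, 0.006, 0.03] 0.0019
```

View pics/w2.png

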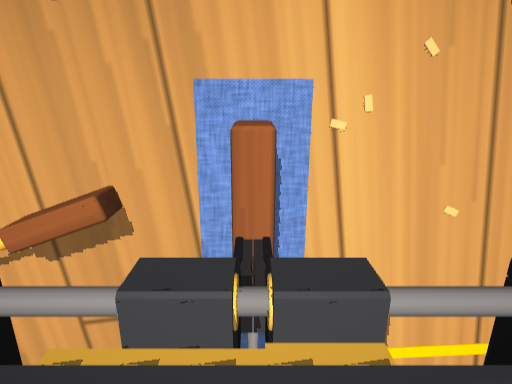

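Run:
```python
from h import *
s=telemetry.read_state(); P=s['tool_pos']
ims=[]
for n in ['top','scene','wrist']:
    kp=cam(n); im=cams.grab_frame(n)[:,:,::-1].copy(); p=pj(n,[P],kp)[0]; print(n,p,kp[1][:3,3].round(),kp[1][:3,2].round(3))
    if n=='wrist': continue
    p=np.round(p).astype(int); cv2.circle(im,tuple(p.tolist()),3,(255,0,255),1)
    u=max(0,min(512-200,p[0]-100)); v=max(0,min(384-180,p[1]-90)); ims.append(cv2.resize(im[v:v+180,u:u+200],None,fx=2,fy=2))
cv2.imwrite('pics/c2.png',np.hstack(ims))
```

```text
top [126.98526102 227.72427666] [ 423.  -28. 1182.] [ 0.098  0.017 -0.995]
scene [348.07076622 265.01065642] [897. 610. 911.] [-0.328 -0.562 -0.759]
wrist [253.24044364 228.9892926 ] [444. 383. 262.] [-0.042 -0.299 -0.953]
```

View pics/c2.png

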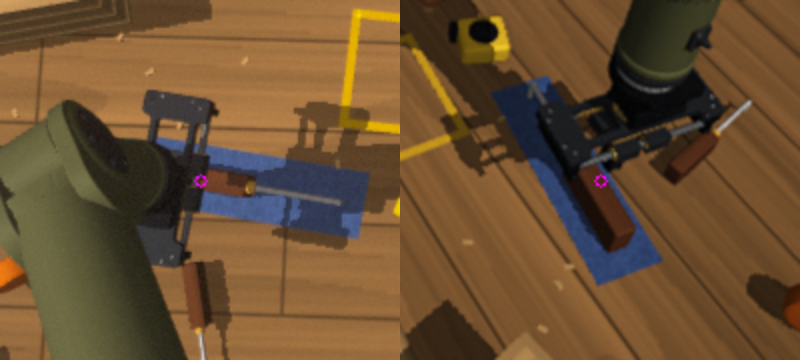

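```bash
python3 -m pendant '[[[1,0,0,0,0],[1,0,0,0,0],[1,0,0,0,0],[1,0,0,0,0],[1,0,0,0,0]]]'
python3 -m pendant '[[[1,0,0,0,0],[1,0,0,0,0],[1,0,0,0,0],[1,0,0,0,0],[1,0,0,0,0]]]'
python3 - <<'E'
from h import *
kp=cam('wrist'); im=cams.grab_frame('wrist'); cv2.imwrite('pics/w3.png',im[:,:,::-1])
print('pad w2',bp('wrist',[[194,79],[313,79]],0,kp).round(1),'grip',bp('wrist',[[253,125],[232,160],[276,160]],50,kp).round(1))
s=telemetry.read_state();M=R.from_rotvec(s['eef_rot']).as_matrix();P=np.array(s['tool_pos'])
print(pj('wrist',[P,P+43.5*M[:,1],P-43.5*M[:,1]],kp).round(),P,s['width'],cams.camera_params('wrist')['camera_matrix'])
E
```

```text
time_s: 5.35
tool_pos: [432.6, 300.7, 63.2]
eef_rot: [2.368, 2.064, 0.0]
force: [-0.5, -0.7, -0.6]
width: 32.5
grip_force: 0.0
time_s: 5.85
tool_pos: [432.6, 300.7, 63.2]
eef_rot: [-2.368, -2.064, -0.0]
force: [0.9, 0.8, 0.4]
width: 72.3
grip_force: 0.0
pad w2 [[402.8 400.2   0. ]
 [490.6 388.    0. ]] grip [[442.2 365.2  50. ]
 [425.7 345.1  50. ]
 [453.9 341.2  50. ]]
[[252. 229.]
 [319. 229.]
 [185. 230.]] [432.5766474  300.71626567  63.22665531] 76.48426592510891 [[332.77459831   0.         252.49661747]
 [  0.         332.77459831 198.98953781]
 [  0.           0.           1.        ]]
```

View pics/w3.png

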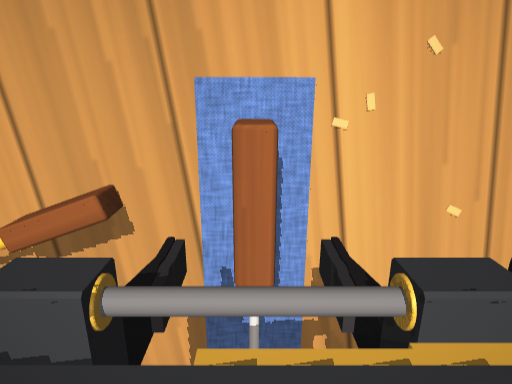

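```bash
python3 -m pendant '[[[1,0,0,0.1,0],[1,0,0,0.1,0],[1,0,0,0,0],[1,0,0,0,0]]]'
python3 - <<'E'
from h import *
kp=cam('wrist'); im=cams.grab_frame('wrist'); a=im[:,:,::-1]
s=telemetry.read_state();print(s['tool_pos'],s['width'],s['force'])
cv2.imwrite('pics/w4.png',cv2.resize(np.hstack([a]),None,fx=1,fy=1))
E
```

```text
time_s: 6.3
tool_pos: [432.5, 300.5, 13.3]
eef_rot: [2.368, 2.064, -0.001]
force: [0.5, -0.4, 0.5]
width: 87.2
grip_force: 0.0
[433.21135142 301.12074105  14.16681629] 86.75077209400123 [ 0.13757988 -0.77561608  0.15076696]
```

View pics/w4.png

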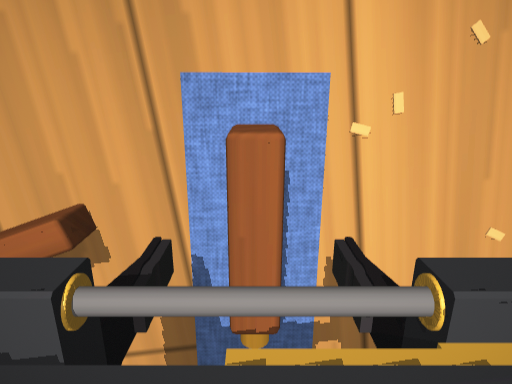

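Fingertip separation and row in the picture show that the real fingertips are about 37 mm higher than the reported TCP. That explains why the fingers shut just above the grip. I'll go down another 34 mm, then close.

```bash
python3 -m pendant '[[[1,0,0,0.05,0],[1,0,0,0.05,0],[1,0,0,0.036,0],[1,0,0,0,0]]]'
python3 -m pendant '[[[0,0,0,0,0],[0,0,0,0,0],[0,0,0,0,0],[0,0,0,0,0],[0,0,0,0,0]]]' 50
python3 -m pendant '[[[0,0,0,0,0],[0,0,0,0,0],[0,0,0,0,0],[0,0,0,0,0],[0,0,0,0,0]]]'
```

```text
time_s: 6.75
tool_pos: [431.3, 299.7, -22.6]
eef_rot: [2.368, 2.064, -0.005]
force: [-0.1, -0.8, -0.3]
width: 86.8
grip_force: 0.0
time_s: 7.25
tool_pos: [432.8, 300.9, -20.5]
eef_rot: [-2.368, -2.064, -0.001]
force: [0.3, 0.2, 0.7]
width: 55.0
grip_force: 0.0
time_s: 7.75
tool_pos: [432.8, 300.7, -20.7]
eef_rot: [2.368, 2.064, 0.001]
force: [-0.1, 0.1, -0.4]
width: 29.9
grip_force: 50.0
```

```bash
python3 -m pendant '[[[0,0,0,-0.12,0],[0,0,0,-0.12,0],[0,0,0,-0.08,0],[0,0,0,0,0]]]'
python3 - <<'E'
from h import *
plan([571.5,60,59],0,7)
E
```

```text
time_s: 8.15
tool_pos: [434.3, 302.1, 61.8]
eef_rot: [-2.368, -2.064, -0.008]
force: [1.1, 0.2, -2.0]
width: 29.7
grip_force: 50.0
t 8.15 at [434.3 302.1  61.8] yaw -7.9 tilt z [ 0.004  0.004 -1.   ] d [ 137.2 -242.1   -2.8] dy 7.9 w 29.7 F [ 1.1  0.2 -2. ]
[-0.126, 0.097, 0.001] -0.0062
[-0.128, 0.094, 0.001] -0.0062
[-0.13, 0.092, 0.001] -0.0062
[-0.132, 0.089, 0.001] -0.0062
[-0.134, 0.086, 0.001] -0.0062
[-0.135, 0.084, 0.001] -0.0062
[-0.137, 0.081, 0.001] -0.0062
```

```bash
python3 -m pendant '[[[0,-0.126,0.097,0,-0.0062],[0,-0.128,0.094,0,-0.0062],[0,-0.13,0.092,0,-0.0062],[0,-0.132,0.089,0,-0.0062],[0,-0.134,0.086,0,-0.0062]]]'
python3 -m pendant '[[[0,-0.135,0.084,0,-0.0062],[0,-0.137,0.081,0,-0.0062],[0,0,0,0,0],[0,0,0,0,0]]]'
python3 - <<'E'
from h import *
ims=[]
for n in ['top','scene']:
    im=cams.grab_frame(n)[:,:,::-1]; cv2.imwrite(f'pics/m_{n}.png',im); ims.append(im[:, :400] if n=='scene' else im[:,112:])
cv2.imwrite('pics/c3.png',np.hstack(ims))
plan([571.5,-54.5,22],0,3)
E
```

```text
time_s: 8.65
tool_pos: [529.9, 126.0, 57.3]
eef_rot: [-2.263, -2.177, 0.004]
force: [0.3, -0.1, -2.6]
width: 29.7
grip_force: 50.0
time_s: 9.05
tool_pos: [568.8, 57.1, 57.3]
eef_rot: [-2.224, -2.216, 0.004]
force: [-0.2, 0.1, -3.0]
width: 30.0
grip_force: 50.0
t 9.15 at [568.4  59.8  57.7] yaw 0.0 tilt z [-0.003  0.    -1.   ] d [   3.1 -114.3  -35.7] dy -0.0 w 29.8 F [ 0.9  0.4 -2.9]
[-0.152, 0.004, 0.048] 0.0001
[-0.152, 0.004, 0.048] 0.0001
[-0.152, 0.004, 0.048] 0.0001
```

View pics/c3.png

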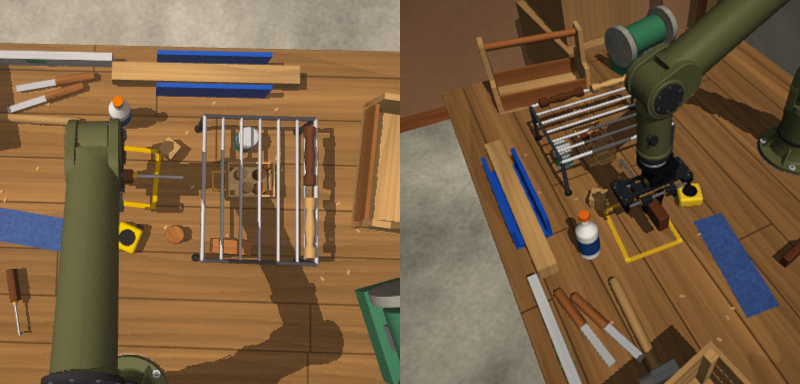

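Run:
```python
from h import *
im=cv2.imread('pics/m_top.png').astype(int); i0=cv2.imread('pics/top0.png').astype(int)
for c in (260,275,285,290,292,294,296,298,300):
    d=np.abs(im[165:192,c]-i0[165:192,c]).sum(1); sat=im[165:192,c].max(1)-im[165:192,c].min(1)
    g=np.where((sat<30)&(im[165:192,c].sum(1)>150))[0]+165
    print(c,g.tolist(),im[g,c].sum(1).tolist() if len(g) else '')
print(pj('top',[[568.4,59.8-171.5-4,121],[568.4,59.8-171.5,121]]).round(1))
```

```text
260 [175, 176, 177] [323, 363, 287]
275 [175, 176, 177] [271, 330, 299]
285 [175, 176, 177, 178] [229, 327, 332, 266]
290 [176, 177, 178] [321, 358, 280]
292 [176, 177, 178, 179] [328, 353, 292, 214]
294 [176, 177, 178] [315, 343, 275]
296 [] 
298 [] 
300 [] 
[[293.  176.6]
 [291.3 176.6]]
```

```bash
python3 -m pendant '[[[0,-0.1,0.006,0.07,0],[0,-0.16,0.005,0.07,0],[0,-0.18,0.005,0,0],[0,0,0,0,0],[0,0,0,0,0]]]'
python3 - <<'E'
from h import *
im=cams.grab_frame('top')[:,:,::-1]; cv2.imwrite('pics/m2.png',im)
cv2.imwrite('pics/c4.png',np.hstack([cv2.resize(im[140:220,270:390],None,fx=3.3,fy=3.3,interpolation=cv2.INTER_CUBIC),
 cv2.resize(cams.grab_frame('scene')[:,:,::-1][105:185,150:270],None,fx=3.3,fy=3.3,interpolation=cv2.INTER_CUBIC)]))
s=telemetry.read_state(); P=s['tool_pos']; print(P,s['force'])
print(pj('top',[[P[0],P[1]-176,P[2]+20.7+43]]),pj('scene',[[P[0],P[1]-176,P[2]+20.7+43]]))
E
```

```text
time_s: 9.65
tool_pos: [573.2, -51.2, 23.8]
eef_rot: [-2.223, -2.219, 0.0]
force: [0.4, -0.7, -2.2]
width: 29.9
grip_force: 50.0
[573.67670495 -48.78410175  23.97379666] [ 0.24381874  0.10955154 -1.87228613]
[[335.28342583 177.49224183]] [[202.55227906 143.98901835]]
```

View pics/c4.png

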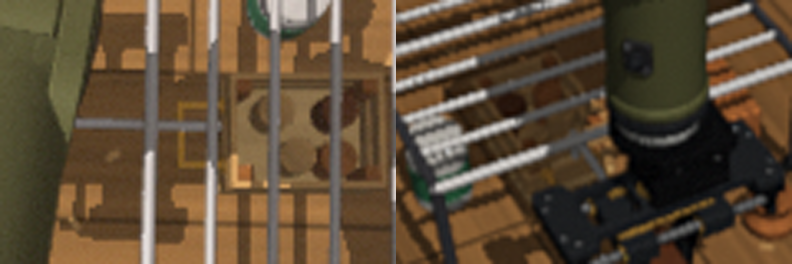

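```bash
python3 -m pendant '[[[0,0,0.005,0.06,0],[0,0,0.004,0.05,0],[0,0,0,0.044,0],[0,0,0,0,0],[0,0,0,0,0]]]'
python3 - <<'E'
from h import *
plan([573,-30,-14.5],0,1)
E
```

```text
time_s: 10.25
tool_pos: [575.5, -51.5, -15.0]
eef_rot: [-2.222, -2.22, 0.002]
force: [0.5, 0.1, -2.2]
width: 29.2
grip_force: 50.0
t 10.25 at [575.5 -51.5 -15. ] yaw -0.0 tilt z [-0.001 -0.    -1.   ] d [-2.5 21.5  0.5] dy 0.0 w 29.2 F [ 0.5  0.1 -2.2]
[0.086, -0.01, -0.002] -0.0002
```

```bash
python3 -m pendant '[[[0,0.04,0,0,0],[0,0.06,0,0,0],[0,0.08,0.002,0,0],[0,0.08,0.002,0,0],[0,0.08,0.002,0,0]]]'
python3 -m pendant '[[[0,0.1,0.005,0,0],[0,0.1,0.005,0,0],[0,0.1,0.005,0,0],[0,0.08,0.005,0,0],[0,0.04,0.003,0,0]]]'
python3 - <<'E'
from h import *
plan([588,290,-15],0,8)
print('loop/crate',[(d['location'],d['conf']) for t in ('crate','crate_loop') for d in cams.recognise('top',t)[:1]] if cams.grab_frame('top') is not None else 0)
cv2.imwrite('pics/m3.png',cams.grab_frame('top')[:,:,::-1])
E
```

```text
time_s: 10.75
tool_pos: [577.9, 34.5, -13.7]
eef_rot: [2.221, 2.22, 0.0]
force: [0.4, -3.9, -2.2]
width: 29.5
grip_force: 50.0
time_s: 11.25
tool_pos: [583.1, 141.8, -13.9]
eef_rot: [-2.218, -2.225, -0.001]
force: [-0.8, -4.0, -0.8]
width: 29.4
grip_force: 50.0
t 11.25 at [583.1 141.8 -13.9] yaw 0.2 tilt z [ 0.     0.001 -1.   ] d [  4.9 148.2  -1.1] dy -0.2 w 29.4 F [-0.8 -4.  -0.8]
[0.074, 0.003, 0.001] 0.0001
[0.074, 0.003, 0.001] 0.0001
[0.074, 0.003, 0.001] 0.0001
[0.074, 0.003, 0.001] 0.0001
[0.074, 0.003, 0.001] 0.0001
[0.074, 0.003, 0.001] 0.0001
[0.074, 0.003, 0.001] 0.0001
[0.074, 0.002, 0.001] 0.0001
loop/crate [([585.4, -112.4, 32.7], 0.74), ([582.8, -110.9, 31.5], 0.59)]
```

```bash
python3 -m pendant '[[[0,0.08,0.004,0,0],[0,0.1,0.004,0,0],[0,0.1,0.004,0,0],[0,0.1,0.004,0,0],[0,0.08,0.003,0,0]]]'
python3 -m pendant '[[[0,0.06,0.002,0,0],[0,0.04,0.002,0,0],[0,0.02,0,0,0],[0,0,0,0,0]]]'
python3 - <<'E'
from h import *
im=cams.grab_frame('top')[:,:,::-1]; cv2.imwrite('pics/m4.png',im)
for t in ('crate','crate_loop'): print(t,[(np.round(d['location'],1).tolist(),d['conf']) for d in cams.recognise('top',t)[:2]])
im2=cams.grab_frame('scene')[:,:,::-1]; cv2.imwrite('pics/s4.png',im2)
for t in ('crate','crate_loop'): print(t,[(np.round(d['location'],1).tolist(),d['conf']) for d in cams.recognise('scene',t)[:2]])
plan([588,296,-15],0,1)
E
```

```text
time_s: 11.95
tool_pos: [588.5, 252.4, -14.4]
eef_rot: [2.224, 2.218, -0.002]
force: [0.5, -3.7, -1.6]
width: 29.4
grip_force: 50.0
time_s: 12.35
tool_pos: [589.3, 283.9, -14.3]
eef_rot: [-2.222, -2.221, -0.001]
force: [0.4, -0.8, -1.6]
width: 29.4
grip_force: 50.0
crate [([588.5, 26.4, 42.7], 0.91), ([425.6, 212.9, 4.6], 0.68)]
crate_loop [([587.8, 28.4, 41.6], 0.81)]
crate [([584.8, 36.8, 43.9], 0.63), ([415.6, -228.5, 45.0], 0.23)]
crate_loop [([586.2, 32.2, 48.4], 0.85)]
t 12.65 at [589.3 283.6 -14.1] yaw -0.1 tilt z [ 0.     0.001 -1.   ] d [-1.3 12.4 -0.9] dy 0.1 w 29.7 F [-1.   0.4 -2.2]
[0.049, -0.005, 0.004] -0.0003
```

```bash
python3 -m pendant '[[[0,0.016,0,0,0],[0,0.016,0,0,0],[0,0,0,0,0],[0,-0.02,0,0,0],[0,-0.02,0,0,0]]]'
python3 -m pendant '[[[0,0,0,0,0],[0,0,0,-0.08,0],[0,0,0,-0.12,0],[0,0,0,-0.14,0],[0,0,0,0,0]]]'
python3 - <<'E'
from h import *
plan([433,301,60],-7.9,5)
im=cams.grab_frame('top')[:,:,::-1]; cv2.imwrite('pics/m5.png',im)
E
```

```text
time_s: 13.15
tool_pos: [589.3, 282.3, -14.1]
eef_rot: [-2.221, -2.221, -0.002]
force: [0.2, 0.6, -2.5]
width: 29.8
grip_force: 50.0
time_s: 13.65
tool_pos: [593.3, 283.5, 76.9]
eef_rot: [2.221, 2.219, 0.017]
force: [1.6, 0.7, -1.2]
width: 29.5
grip_force: 50.0
t 13.65 at [593.3 283.5  76.9] yaw -0.1 tilt z [ 0.009  0.006 -1.   ] d [-160.3   17.5  -16.9] dy -7.8 w 29.5 F [ 1.6  0.7 -1.2]
[0.014, -0.128, 0.012] 0.0087
[0.01, -0.129, 0.012] 0.0087
[0.007, -0.129, 0.012] 0.0087
[0.003, -0.129, 0.012] 0.0087
[-0.0, -0.129, 0.012] 0.0087
```

```bash
python3 -m pendant '[[[0,0.014,-0.125,0,0.0087],[0,0.01,-0.128,0,0.0087],[0,0.007,-0.128,0.01,0.0087],[0,0.003,-0.128,0.01,0.0087],[0,0,-0.125,0.01,0.0087]]]'
python3 -m pendant '[[[0,0,0,0,0],[0,0,0,0,0],[0,0,0,0,0]]]'
python3 - <<'E'
from h import *
plan([433,300.7,-20.2],-7.9,4)
im=cams.grab_frame('top')[:,:,::-1]; cv2.imwrite('pics/m6.png',im)
i=im.astype(int)
for c in (170,180,188,192,194,196,198,200,202,204):
    sat=i[225:255,c].max(1)-i[225:255,c].min(1); g=np.where((sat<35)&(i[225:255,c].sum(1)>150))[0]+225; print(c,g.tolist())
s=telemetry.read_state();P=np.array(s['tool_pos']);f=np.array([-.137,-.99,0])
print(pj('top',[P+f*t+[0,0,63.7] for t in (120,180)]))
E
```

```text
time_s: 14.2
tool_pos: [428.9, 298.3, 61.6]
eef_rot: [-2.369, -2.062, 0.003]
force: [-0.0, -0.0, -2.8]
width: 29.8
grip_force: 50.0
time_s: 14.5
tool_pos: [432.2, 298.3, 62.9]
eef_rot: [2.369, 2.062, 0.0]
force: [0.6, 0.4, -2.6]
width: 29.9
grip_force: 50.0
t 14.5 at [432.2 298.3  62.9] yaw -7.9 tilt z [ 0. -0. -1.] d [  0.8   2.4 -83.1] dy 0.0 w 29.9 F [ 0.6  0.4 -2.6]
[0.003, 0.0, 0.083] -0.0
[0.003, 0.0, 0.083] -0.0
[0.003, 0.0, 0.083] -0.0
[0.003, 0.0, 0.083] -0.0
170 [225, 226, 227, 228, 230, 231, 232, 233, 234, 235, 236, 237, 238, 239, 240, 242, 243, 244, 246, 248, 249, 250, 251]
180 [225, 226, 227, 228, 229, 230, 231, 232, 233, 234, 235, 236, 237, 238, 239, 240, 246, 247, 248, 249, 250, 251, 252, 253]
188 [225, 226, 228, 229, 230, 231, 233, 234, 235, 236, 237, 238, 239, 240, 241, 242, 243, 245, 246, 247, 248, 249, 250, 251, 252, 253, 254]
192 [225, 226, 227, 228, 229, 230, 231, 232, 233, 234, 235, 236, 237, 238, 239, 240, 241, 243, 244, 245, 246, 247, 248, 249, 250, 251, 252, 254]
194 [225, 226, 227, 228, 229, 230, 231, 232, 233, 234, 236, 238, 239, 240, 241, 242, 243, 244, 245, 246, 248, 249, 251, 252, 253, 254]
196 [225, 226, 227, 228, 229, 230, 231, 232, 233, 234, 235, 237, 238, 239, 240, 241, 242, 243, 244, 245, 247, 248, 249, 250, 251, 252, 253, 254]
198 [225, 226, 227, 228, 229, 230, 231, 232, 233, 234, 236, 237, 238, 239, 240, 241, 242, 243, 252, 253, 254]
200 [225, 226, 227, 228, 229, 230, 232, 233, 234, 235, 236, 237, 238, 239, 240, 241, 242, 243, 252, 253, 254]
202 [225, 226, 227, 228, 229, 230, 231, 232, 233, 234, 235, 236, 237, 238, 239, 240, 241, 242, 243]
204 [225, 226, 227, 228, 229, 230, 231, 232, 233, 234, 235, 236, 237, 239, 240, 241, 242, 243]
[[169.16242931 235.76665957]
 [193.63516615 239.92850615]]
```

```bash
python3 -m pendant '[[[0,0.003,0,0.12,0],[0,0.003,0,0.1,0],[0,0.003,0,0.06,0],[0,0,0,0.036,0],[0,0,0,0.014,0]]]'
python3 -m pendant '[[[0,0,0,0,0],[0,0,0,0,0]]]'
```

```text
time_s: 15.05
tool_pos: [432.0, 300.2, -20.2]
eef_rot: [2.369, 2.062, -0.002]
force: [0.9, 0.4, -2.2]
width: 29.4
grip_force: 50.0
time_s: 15.25
tool_pos: [432.6, 301.4, -18.5]
eef_rot: [2.369, 2.063, 0.003]
force: [0.6, -0.8, -2.6]
width: 29.6
grip_force: 50.0
```

```bash
python3 -m pendant '[[[0,0,0,0.008,0],[0,0,0,0.003,0],[0,0,0,0,0]]]'
python3 -m pendant '[[[1,0,0,0,0],[1,0,0,0,0],[1,0,0,0,0],[1,0,0,0,0],[1,0,0,0,0]]]'
python3 -m pendant '[[[1,0,0,0,0],[1,0,0,0,0],[1,0,0,0,0],[1,0,0,0,0],[1,0,0,0,0]]]'
python3 -m pendant '[[[1,0,0,-0.08,0],[1,0,0,-0.16,0],[1,0,0,-0.2,0],[1,0,0,-0.2,0],[1,0,0,0,0]]]'
python3 -m pendant '[[[1,0.1,0,-0.1,0],[1,0.16,0,0,0],[1,0.16,0,0,0],[1,0.16,0,0,0],[1,0.16,0,0,0]]]'
python3 - <<'E'
from h import *
ims=[]
for n in ('top','scene'):
    im=cams.grab_frame(n)[:,:,::-1].copy(); cv2.imwrite(f'pics/f_{n}.png',im); ims.append(im)
    for t in ('crate','crate_loop','hook_grip'): print(n,t,[(np.round(d['location'],1).tolist(),d['conf']) for d in cams.recognise(n,t)[:2]])
t=ims[0][130:265,90:300]; s=ims[1][180:350,150:400]
cv2.imwrite('pics/c5.png',np.hstack([cv2.resize(t,(460,296)),cv2.resize(s,(340,296))]))
E
```

```text
time_s: 15.55
tool_pos: [432.5, 301.6, -20.7]
eef_rot: [-2.369, -2.064, -0.003]
force: [-0.2, -1.0, 5.3]
width: 29.7
grip_force: 50.0
time_s: 16.05
tool_pos: [431.6, 300.9, -22.2]
eef_rot: [2.369, 2.064, -0.0]
force: [-0.2, 0.1, 0.4]
width: 61.7
grip_force: 0.0
time_s: 16.55
tool_pos: [431.7, 301.0, -22.0]
eef_rot: [2.369, 2.064, 0.0]
force: [-0.4, 0.4, -0.4]
width: 86.8
grip_force: 0.0
time_s: 17.05
tool_pos: [436.0, 304.1, 145.7]
eef_rot: [-2.369, -2.063, -0.022]
force: [1.6, -0.3, 0.2]
width: 87.0
grip_force: 0.0
time_s: 17.55
tool_pos: [457.0, 485.7, 162.4]
eef_rot: [-2.369, -2.064, 0.0]
force: [0.1, -0.5, 0.8]
width: 86.8
grip_force: 0.0
top crate [([588.9, 32.7, 40.4], 0.73)]
top crate_loop [([588.4, 36.3, 41.6], 0.68), ([420.3, 10.9, 35.9], 0.24)]
top hook_grip [([430.8, 283.8, 46.5], 0.91), ([274.3, 303.8, 32.2], 0.83)]
scene crate [([583.5, 42.3, 46.2], 0.75)]
scene crate_loop [([586.5, 37.2, 46.5], 0.78)]
scene hook_grip [([286.1, 312.2, 35.1], 0.93), ([443.4, 305.8, 48.5], 0.71)]
```

View pics/c5.png

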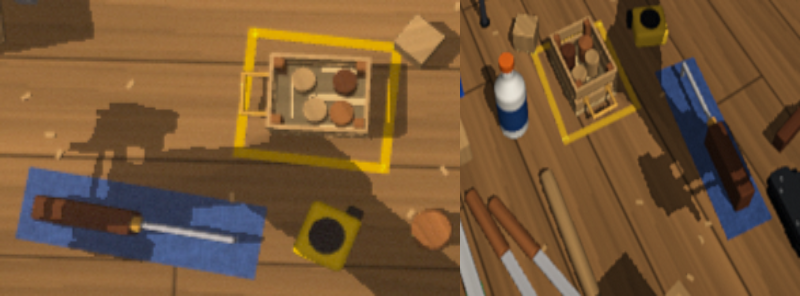

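The crate stands inside the outline with its loop overhanging the line a little. The hook stands on the pad in its starting place, and the bystanders near the outline and pad look unmoved.

Run:
```python
from plant import r
print(r.job_done())
```

```text
the job is handed in; nothing more can be done
None
```

The job is handed in at about 18 s of the 54 s: the crate is inside the yellow outline (about 5 mm off its centre) and the hook tool is back on the blue pad. The verdict was not shown.

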